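Load a cell from the gravity feeder and slide the test tray in under the meter head

ROBOT

A 6-joint arm with a two-finger parallel gripper is mounted at the origin on the work surface. World frame = base frame: x ahead of the robot, y to its left, z up, the work surface at z = 0. Lengths are in m, angles in rad, forces in N, time in s.
With the tool pointing down it reaches from about 0.375 to 0.975 m from the base axis. Payload 3.8 kg.
Tool frame: the origin (TCP) lies midway between the tips of the shut fingers; the grasp point (between the pads) lies 19 mm behind it; z points along the fingers, y is the line along which they close (so a half turn about z gives the same grasp; the last joint's range is limited). The gripper opens to 85 mm and grips with 20 to 120 N. Pads are 22 mm wide; open, the fingers measure 114 mm over their backs; the gripper's body (76 mm by 85 mm) begins 54 mm behind the grasp point. The pads swing forward as they close: fully open they stand 13 mm farther back than shut.
Start: joints at [-1.338, 0.264, 1.604, -0, 1.274, -0.037], TCP at [0.18, -0.651, 0.231] pointing down, gripper open.
Joint ranges: [-2.63, 2.63], [-0.94, 2.18], [0.31, 2.57], [-1.31, 4.45], [0, 2.66], [-2.55, 2.55]. Speed limits (rad/s): [2.57, 2.57, 3.14, 3.14, 3.14, 3.14].

INTERFACE

Orientations are given as a rotation vector (axis times angle).
In Python, from workcell import bot gives the robot as it stands.
- The arm moves only by the tool step_arm, never from a script. Its argument "motion" is a list of rows, each a list of 5 numbers: the finger opening in cm, from 0 to 8.54, then the shift along the tool's x, y, z in cm, then the turn about the tool's z in degrees. In form: [[claw, dx, dy, dz, twist], ...]. A call has 1 to 20 rows; each row is the pose to reach, as a shift and turn from the pose commanded when the call began, along the tool's axes at that moment; what a row does not reach only later rows make up. A row lasts 1/10 s, in which the tool goes at most 50 mm and 8.59 degrees, less where a joint would pass 70% of its speed; a pose out of reach is approached as far as the arm can. A call with a gripper value outside its range is refused whole. The fingers move at their own pace and stop on an object; "force" is the grip in N (left out, the last holds). Time passes only in rows, so rows that repeat a pose let the fingers close. It gives the time, the measured TCP pose, the force, the opening and the grip force at its end, in the units of the state.
- bot.read_state(): the state, without advancing time (a new reading comes with each control period).
- bot.read_camera(name): name is "side" or "top" or "wrist"; returns (picture, depth): 384x512x3 uint8, red, green, blue; 384x512 float32, m along the optical axis (not along the pixel's ray), 0 where there is no reading.
- bot.calibration(name): a dict with "mtx" (3x3 intrinsics, pixels), "origin" and "orientation" of the camera in the world; the wrist camera has in their place "T_tool_cam" (4x4, takes a point from camera to tool coordinates, whose origin is the TCP and whose axes are the flange's). Camera axes: x right, y up, looking along -z (the intrinsics and any distortion apply to the point x, -y, -z); pixel columns grow to the right and rows downward; lengths in m; the calibration is good to about 2 mm. A picture is of the moment at which its call begins: read the wrist's pose just before it. calibration takes no time and is no camera call.
- bot.finish_job(): hands the job in; it is judged then, once.
The state is a dict: "time": time; "q": joint angles; "joint_vel": joint speeds; "joint_torque": joint torques, N m; "tool_pos": TCP position; "tcp_rot": TCP orientation; "wrist_force": force on the tool from outside, world axes, zero at the start; "torque": the same for the moment, N m; "width": opening from 0.0 (shut) to 1.0 (fully open); "grip_force": force on a finger pad.
Only numpy, scipy, OpenCV 4.12 (cv2) and the standard library are available. Lean on these libraries where they do the work, as an engineer would, in place of code of your own. Each camera call takes 0.05 s, during which the arm holds its last target. There are 200 camera calls.

TASK

Take the cell that rests at the stop of the sloped feeder, so that the next one rolls down to the stop, and set it down (do not drop it) in the empty pocket of the pulled-out test tray, lying across the tray. Then slide the tray along its guides, through the gap under the overhanging meter head, until it is fully home against the end stop with the cell still in its pocket. Leave the other cells on the feeder and do not disturb the things standing around.

Things in the scene. Friction and masses are not known exactly. Their poses are not given: they have to be found in the camera images.
- tester: Battery tester, fixed; its place (left or right of the feeder) and yaw differ each time. Origin on the bench, z up, +x = the way the tray slides in (away from the robot). Base plate 130 mm wide, x from -235 to 165 mm, top at z = 8, with two low guides along x, inner faces 95 mm apart, tops at z = 18. Clear cover beyond the gate (underside z = 68); end stop face at x = 117.
- tester_lip (a point): Middle of the lower front edge of the tester's overhanging meter head, 165 mm above the bench (tester axes). The head is a dark wooden box: 120 mm along x from here, 180 mm wide, 75 mm high. Under it is free room, open at both sides, 74 mm deep to the gate. With the tray home, its tab stands 34 mm behind this edge: the tool must lean back to tester -x (some 45 deg from vertical) to hold or push it there.
- tester_gate (a point): Middle of the gap's upper edge in the tester's gate (tester axes), 68 mm above the bench: a grey wall 10 mm thick under the meter head, with posts 130 mm apart; the tray and cell pass through under it (8 mm free above the cell), the tab stays before it.
- tray_home (a point): Point of the tester (52, 0, 8 mm in its frame; same axes): where point tray_base is when the tray is fully home.
- tray_base (a point): Centre of the tray's underside; axes of the tray (x = way in, z up). The tray is loose (0.4 kg), an aluminium plate 130 x 90 x 6 mm lying on the tester's base plate between the guides (2.5 mm play each side), pulled out at the start by about 175 to 200 mm. It slides under a push of 1 to 4 N.
- tray_tab (a point): Centre of the upper part of the tray's grip tab, 50 mm behind the tray's centre and 42 mm above its underside; tray axes. The tab is an upright grey plate 24 mm long (x), 12 mm thick (y), whose top is 12 mm above this point (54 mm above the tray's underside); grip it across its thickness (y).
- tray_pocket (a point): Where the centre of a cell seated in the tray's pocket lies: 32 mm ahead of the tray's centre, 34.75 mm above its underside; tray axes. The pocket is a grey saddle 44 mm wide (y), open at both ends, between two ridges 37 mm apart (x) that rise 12 mm above its floor; a cell lies in it with its axis along y, its ends projecting 9 mm on each side.
- feeder: Sloped gravity track, fixed, place and yaw differ each time. Origin on the bench, z up; the steel deck slopes down 10 degrees towards its -x (the robot). At the low end the deck is 44 mm wide (y) with an upright stop 34 mm wide and 22 mm high, so the ends of the cell there are free; 74 mm wide with low side fences from 58 mm beyond (uphill of) the seat at the stop.
- feeder_stop (a point): Centre of a cell resting against the feeder's stop (feeder axes: cells lie along y), about 70 mm above the bench.
- cell1_center (a point): Centre of the cell at the stop, the one to take. Steel cylinder 33.5 mm diameter, 61.5 mm long, about 0.14 kg, its axis is its own y and lies along the feeder's y. Grip it by its two flat ends (61.5 mm); its neighbour touches its uphill side.
- cell2_center (a point): Centre of the second, like cell; rolls to the stop when the first is taken.
- cell3_center (a point): Centre of the third, like cell, behind it.
- cell4_center (a point): Centre of the fourth, like cell, uppermost.
- flux: Bystander: white bottle, 40 mm diameter, 100 mm tall, standing between tester and feeder; origin at its foot.
- jar: Bystander: glass jar, 44 mm diameter, 55 mm tall, standing between tester and feeder; origin at its foot.
- driver: Bystander: screwdriver lying at the left side.
- mug: Bystander: white mug, 80 mm diameter, 90 mm tall, at the right side; origin at its foot.
- meter: Bystander: black hand meter 150 x 80 x 32 mm lying at the right side.
Not all that is in view belongs to the job. Leave any turquoise look-alike of the part that bears tray_base alone. What is shaped like the part that bears cell3_center but pink is not meant.

How it is judged:
By the outcome, as a careful person would: the job done as asked, in the order asked, and still so for the second after the job is handed in, with the robot touching nothing.
It also fails if it takes over 69 s, if anything falls off the work surface, if the arm or the gripper's body presses on something with over 40 N, if the wrist force passes 120 N, or if a joint passes its speed limit or range.

## Working session

There is one attempt and no reset: what is moved stays moved. The work goes in short steps, Python scripts to look and compute and a tool call to move; the robot and the scene stay as the last step left them, time stands still between calls to the robot, and variables do not carry over. Pictures are saved under pics/ and viewed, at most 10 in all, crops included, and the job is handed in when it is done.

Besides the shell and the picture viewer there is one more tool, called after "Emit:" as name([rows], argument=value, ...), one row to a line, values as JSON. step_arm: Moves the arm, as the interface text tells. Its arguments: {"type":"object","properties":{"motion":{"type":"array","items":{"type":"array","items":{"type":"number"}}},"force":{"type":"number"}},"required":["motion"]}

```bash
mkdir -p pics; ls
python3 - <<'E'
from workcell import bot
import cv2,numpy as np
np.set_printoptions(precision=4,suppress=True)
for n in ["top","side"]:
    p,d=bot.read_camera(n); cv2.imwrite(f"pics/{n}0.png",p[:,:,::-1]); np.savez(f"pics/{n}0.npz",p=p,d=d)
    c=bot.calibration(n); print(n,c, (d>0).mean())
print(bot.calibration("wrist"))
print(bot.read_state())
E
```

```text
pics
top {'mtx': array([[388.5789,   0.    , 258.4037],
       [  0.    , 388.5789, 191.379 ],
       [  0.    ,   0.    ,   1.    ]]), 'origin': array([0.2099, 0.0324, 1.602 ]), 'orientation': array([ 0.1346, -0.1616, -1.5547])} 0.9959665934244791
side {'mtx': array([[489.8595,   0.    , 262.9843],
       [  0.    , 489.8595, 194.339 ],
       [  0.    ,   0.    ,   1.    ]]), 'origin': array([-0.076 , -0.7907,  1.2239]), 'orientation': array([ 0.7054, -0.231 , -0.5819])} 0.9959513346354166
{'mtx': array([[272.5281,   0.    , 250.4059],
       [  0.    , 272.5281, 188.6363],
       [  0.    ,   0.    ,   1.    ]]), 'T_tool_cam': array([[ 0.0004,  0.9546,  0.2977,  0.0772],
       [ 1.    , -0.0005,  0.0003,  0.001 ],
       [ 0.0004,  0.2977, -0.9546, -0.1422],
       [ 0.    ,  0.    ,  0.    ,  1.    ]])}
{'time': 0.1, 'q': array([-1.3379,  0.2647,  1.6053,  0.    ,  1.2737, -0.0369]), 'joint_vel': array([-0.001 , -0.0005, -0.0028, -0.0006, -0.0025, -0.0021]), 'joint_torque': array([  0.0003, -51.6708, -36.8588,  -0.0001,   0.0063,   0.    ]), 'tool_pos': array([ 0.1798, -0.6499,  0.2301]), 'tcp_rot': array([-3.111 , -0.4222,  0.0003]), 'wrist_force': array([-0.6377, -0.8983, -0.2647]), 'torque': array([0.0092, 0.0404, 0.0023]), 'grip_force': 0.0, 'width': 1.0014434010988928}
```

View pics/top0.png

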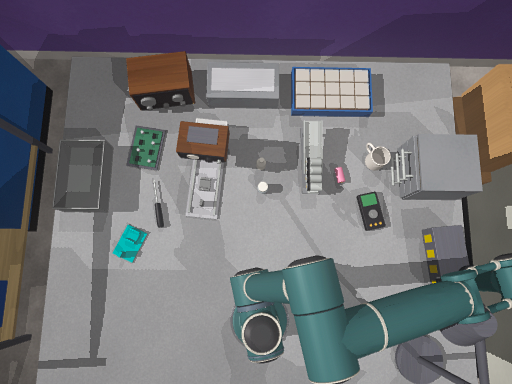

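View pics/side0.png

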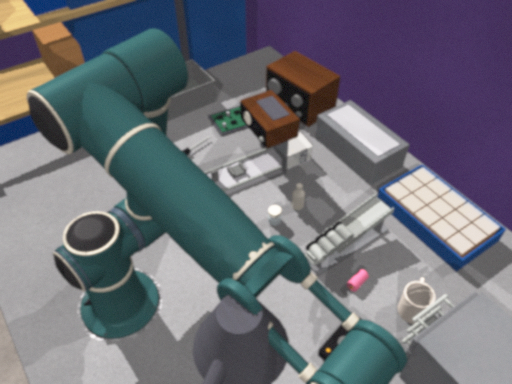

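Top view: tester with pulled-out tray around (203,170), its meter head at (203,142), feeder with four cells at (313,175), stop at about (313,190). The turquoise tray (130,243) and pink cell (340,175) are decoys. I'll enlarge to confirm and check depth.

```bash
cat > h.py <<'E'
import numpy as np,cv2
from scipy.spatial.transform import Rotation as R
np.set_printoptions(precision=4,suppress=True)
def cam(bot,n,st=None):
    c=bot.calibration(n)
    if n=="wrist":
        T=np.eye(4);T[:3,:3]=R.from_rotvec(st["tcp_rot"]).as_matrix();T[:3,3]=st["tool_pos"];T=T@c["T_tool_cam"]
    else:
        T=np.eye(4);T[:3,:3]=R.from_rotvec(c["orientation"]).as_matrix();T[:3,3]=c["origin"]
    return c["mtx"],T
def rays(K,T,uv):
    uv=np.atleast_2d(np.asarray(uv,float))
    d=np.c_[(uv[:,0]-K[0,2])/K[0,0],-(uv[:,1]-K[1,2])/K[1,1],-np.ones(len(uv))]
    return d@T[:3,:3].T
def plane(K,T,uv,z):
    r=rays(K,T,uv);o=T[:3,3];return o+r*((z-o[2])/r[:,2])[:,None]
def cloud(K,T,d):
    v,u=np.mgrid[:d.shape[0],:d.shape[1]]
    P=T[:3,3]+rays(K,T,np.c_[u.ravel(),v.ravel()])*d.ravel()[:,None]
    return P.reshape(*d.shape,3)
def proj(K,T,X):
    p=(np.atleast_2d(X)-T[:3,3])@T[:3,:3]
    return np.c_[K[0,2]+K[0,0]*p[:,0]/-p[:,2],K[1,2]-K[1,1]*p[:,1]/-p[:,2]]
E
python3 - <<'E'
from workcell import bot
from h import *
f=np.load("pics/top0.npz");p,d=f["p"],f["d"]
K,T=cam(bot,"top");P=cloud(K,T,d)
cv2.imwrite("pics/crop.png",cv2.resize(p[110:240,160:360,::-1],None,fx=4,fy=4,interpolation=cv2.INTER_CUBIC))
for n,(u,v) in dict(head=(203,142),traypock=(208,185),tray_l=(195,212),tab=(206,198),top_cell=(315,165),low=(313,188),bot=(263,187),jar=(262,162),bench=(280,210)).items(): print(n,P[v,u])
E
```

```text
head [0.6508 0.2137 0.2414]
traypock [0.5354 0.215  0.027 ]
tray_l [0.4259 0.2679 0.0011]
tab [0.4834 0.2232 0.0121]
top_cell [ 0.6096 -0.2189  0.0921]
low [ 0.5172 -0.2108  0.0823]
bot [ 0.525  -0.0116  0.051 ]
jar [ 0.6203 -0.0058  0.0872]
bench [ 0.4381 -0.0843  0.0032]
```

View pics/crop.png

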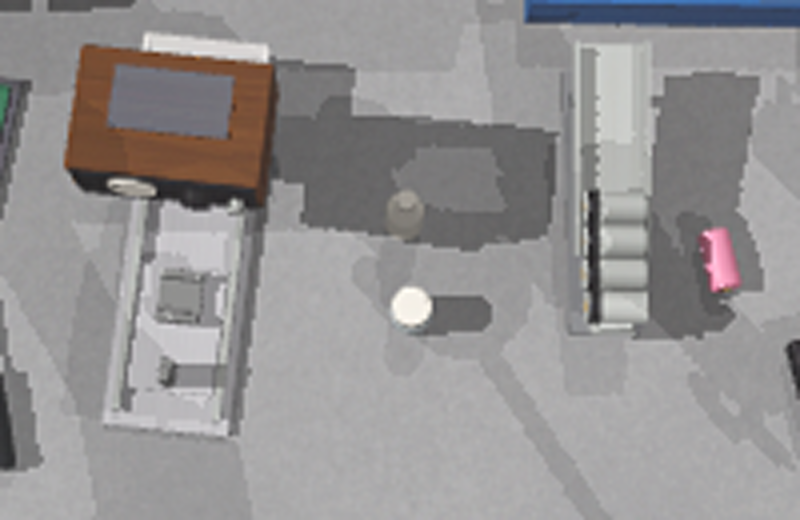

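Emit:
step_arm([
  [8.5,4,-3,-5,2],
  [8.5,8,-6,-6,4],
  [8.5,12,-9,-6,6],
  [8.5,16,-12,-6,8],
  [8.5,20,-15,-6,10],
  [8.5,24,-18,-6,12],
  [8.5,28,-21,-6,14],
  [8.5,32,-24,-6,15],
  [8.5,36,-27,-6,15],
  [8.5,40,-29,-6,15],
  [8.5,44,-31,-6,15],
  [8.5,47.5,-33.5,-6,15],
  [8.5,47.5,-33.5,-6,15],
  [8.5,47.5,-33.5,-6,15],
  [8.5,47.5,-33.5,-6,15],
])

```text
time: 1.6
tool_pos: [0.5477, -0.2017, 0.2908]
tcp_rot: [3.141, 0.012, -0.002]
wrist_force: [0.0, 0.4, 1.0]
width: 0.994
grip_force: 0.0
```

Run:
```python
from workcell import bot
from h import *
st=bot.read_state();p,d=bot.read_camera("wrist");K,T=cam(bot,"wrist",st)
print(st["tool_pos"],st["tcp_rot"],st["q"])
cv2.imwrite("pics/w1.png",p[:,:,::-1]);np.savez("pics/w1.npz",p=p,d=d,K=K,T=T)
```

```text
[ 0.5477 -0.2017  0.2908] [ 3.1413  0.0121 -0.002 ] [-0.3951  0.0607  1.729  -0.0007  1.3529  1.1682]
```

View pics/w1.png

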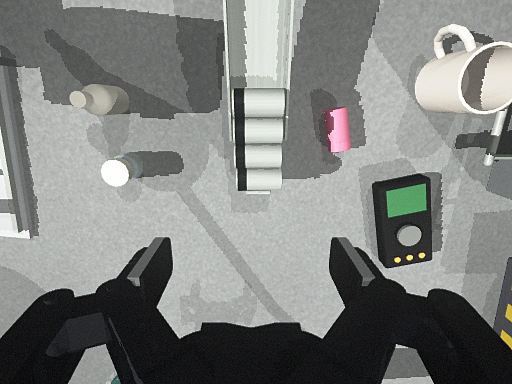

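Wrist view: four white cells at columns 236–285, rows 88–190; the one at the stop is at (259,180). The pink decoy is at (339,130), bottle and jar to the left at (95,98) and (118,170).

Run:
```python
from workcell import bot
from h import *
f=np.load("pics/w1.npz");d,K,T,p=f["d"],f["K"],f["T"],f["p"]
P=cloud(K,T,d)
# profile along the middle of feeder
for r in range(80,200,3): print(r,P[r,262],p[r,262], end="\n")
m=(P[...,2]>0.072)&(P[...,2]<0.14)&(P[...,0]<0.66)&(P[...,1]>-.27)&(P[...,1]<-.15)&(np.mgrid[:384,:512][0]<200)
Q=P[m];
for a in np.arange(.50,.66,.01):
    s=Q[(Q[:,0]>=a)&(Q[:,0]<a+.01)]
    if len(s)>5: print(round(a,3),len(s),"y",np.percentile(s[:,1],[1,99]),"zmax",s[:,2].max())
```

```text
80 [ 0.6525 -0.2156  0.0742] [193 198 191]
83 [ 0.649  -0.2156  0.0756] [195 199 190]
86 [ 0.6456 -0.2157  0.0738] [193 202 195]
89 [ 0.6412 -0.215   0.0936] [139 149 140]
92 [ 0.6377 -0.2149  0.0977] [185 190 181]
95 [ 0.6344 -0.2149  0.1006] [209 214 205]
98 [ 0.6311 -0.2149  0.1025] [221 228 219]
101 [ 0.6278 -0.2149  0.1037] [235 239 234]
104 [ 0.6245 -0.215   0.1034] [234 237 232]
107 [ 0.6211 -0.2151  0.1024] [226 229 223]
110 [ 0.6177 -0.2152  0.1009] [210 217 207]
113 [ 0.6143 -0.2154  0.0979] [196 202 194]
116 [ 0.6106 -0.2157  0.0926] [159 167 161]
119 [ 0.6069 -0.2159  0.09  ] [135 141 133]
122 [ 0.6036 -0.2158  0.0941] [190 194 188]
125 [ 0.6003 -0.2158  0.0965] [220 223 217]
128 [ 0.5968 -0.2158  0.0975] [226 233 228]
131 [ 0.5932 -0.2159  0.0966] [230 234 229]
134 [ 0.5898 -0.2159  0.0983] [229 233 228]
137 [ 0.586  -0.2161  0.0965] [217 220 213]
140 [ 0.5819 -0.2163  0.093 ] [204 207 200]
143 [ 0.5762 -0.217   0.0789] [105 112 106]
146 [ 0.5731 -0.2168  0.0838] [174 176 171]
149 [ 0.57   -0.2167  0.0882] [203 210 198]
152 [ 0.5664 -0.2167  0.09  ] [227 231 226]
155 [ 0
[... 808 characters left out ...]
28
0.53 383 y [-0.2427 -0.1833] zmax 0.08796834318593144
0.54 276 y [-0.2423 -0.1822] zmax 0.09017130680956348
0.55 336 y [-0.2411 -0.1812] zmax 0.09376989693469101
0.56 406 y [-0.2407 -0.1813] zmax 0.0938621465302919
0.57 359 y [-0.2407 -0.1811] zmax 0.09235050470734124
0.58 431 y [-0.2474 -0.1757] zmax 0.0993551780143705
0.59 458 y [-0.248  -0.1748] zmax 0.09938445578003174
0.6 495 y [-0.2475 -0.1751] zmax 0.09799080905039503
0.61 496 y [-0.247  -0.1742] zmax 0.10439722000168439
0.62 542 y [-0.247  -0.1744] zmax 0.10563415741517479
0.63 536 y [-0.2465 -0.1746] zmax 0.1045018594611839
0.64 483 y [-0.2469 -0.1739] zmax 0.09719169884639656
0.65 564 y [-0.2461 -0.1742] zmax 0.09327237165115682
```

Emit:
step_arm([
  [8.5,-2.1,1.1,2,-8.5],
  [8.5,-2.1,1.1,5,-17],
  [8.5,-2.1,1.1,8,-25.5],
  [8.5,-2.1,1.1,11,-34],
  [8.5,-2.1,1.1,13,-42.5],
  [8.5,-2.1,1.1,13,-51],
  [8.5,-2.1,1.1,13,-59.5],
  [8.5,-2.1,1.1,13,-68],
  [8.5,-2.1,1.1,13,-76.5],
  [8.5,-2.1,1.1,13,-85],
  [8.5,-2.1,1.1,13,-93.5],
  [8.5,-2.1,1.1,13,-102],
  [8.5,-2.1,1.1,13,-110.5],
  [8.5,-2.1,1.1,13,-119],
  [8.5,-2.1,1.1,13,-127.5],
  [8.5,-2.1,1.1,13,-136],
  [8.5,-2.1,1.1,13,-144.5],
  [8.5,-2.1,1.1,13,-153],
  [8.5,-2.1,1.1,13,-161.5],
  [8.5,-2.1,1.1,13,-170],
])

```text
time: 3.65
tool_pos: [0.5264, -0.214, 0.1615]
tcp_rot: [0.256, 3.131, -0.0]
wrist_force: [0.2, -0.5, 0.1]
width: 0.999
grip_force: 0.0
```

Emit:
step_arm([
  [8.5,0,0,0,-8.5],
  [8.5,0,0,0,-11],
  [8.5,0,0,0,-11],
])

```text
time: 3.95
tool_pos: [0.5265, -0.2138, 0.1615]
tcp_rot: [-0.036, 3.141, -0.0]
wrist_force: [-0.4, 0.6, -1.0]
width: 0.994
grip_force: 0.0
```

Run:
```python
from workcell import bot
from h import *
st=bot.read_state()
M=R.from_rotvec(st["tcp_rot"]).as_matrix();print(st["tool_pos"],M,st["q"])
print("d tool",M.T@(np.array([.527,-.213,.045])-st["tool_pos"])*100)
p,d=bot.read_camera("wrist");K,T=cam(bot,"wrist",st);P=cloud(K,T,d)
m=(P[...,2]>0.076)&(P[...,2]<0.14)&(P[...,0]>.5)&(P[...,0]<0.57)&(P[...,1]>-.255)&(P[...,1]<-.17)
Q=P[m];print(len(Q))
for a in np.arange(.50,.57,.005):
    s=Q[(Q[:,0]>=a)&(Q[:,0]<a+.005)]
    if len(s)>5: print(round(a,3),len(s),"y",np.percentile(s[:,1],[1,99]),"zmed",np.median(s[:,2]))
# tester from top depth
f=np.load("pics/top0.npz");K,T=cam(bot,"top");P=cloud(K,T,f["d"])
m=(P[...,2]>.225)&(P[...,2]<.26)&(P[...,0]>.55)&(P[...,0]<.75)&(P[...,1]>.1)&(P[...,1]<.33)
r=cv2.minAreaRect(P[m][:,:2].astype(np.float32));print(m.sum(),r,cv2.boxPoints(r),np.median(P[m][:,2]))
```

```text
[ 0.5265 -0.2138  0.1615] [[-0.9997 -0.0227  0.0001]
 [-0.0227  0.9997 -0.0003]
 [-0.0001 -0.0003 -1.    ]] [-0.4294  0.1179  1.9099 -0.0003  1.1137 -2.0228]
d tool [-0.0468  0.0862 11.6481]
4757
0.51 400 y [-0.2427 -0.1834] zmed 0.07903567415691688
0.515 486 y [-0.2431 -0.1828] zmed 0.08326464857291078
0.52 458 y [-0.2435 -0.1828] zmed 0.08567296855478596
0.525 398 y [-0.2435 -0.1826] zmed 0.08611686378840228
0.53 331 y [-0.2427 -0.1831] zmed 0.08531774711668658
0.535 252 y [-0.2423 -0.1834] zmed 0.08282314853805861
0.54 402 y [-0.2412 -0.1812] zmed 0.07935372430699553
0.545 572 y [-0.2411 -0.1815] zmed 0.08653676343446125
0.55 465 y [-0.2409 -0.1806] zmed 0.09031180040895007
0.555 400 y [-0.2416 -0.1806] zmed 0.09189736501453963
0.56 330 y [-0.2407 -0.1813] zmed 0.0918618093399799
0.565 263 y [-0.2409 -0.1813] zmed 0.09000732857216565
1615 ((0.6630580425262451, 0.2188386768102646), (0.1814797818660736, 0.126745343208313), 85.32363891601562) [[0.5925 0.1336]
 [0.7188 0.1232]
 [0.7336 0.3041]
 [0.6073 0.3144]] 0.23959206839435976
```

Emit:
step_arm([
  [8.5,0,0.05,4,0],
  [8.5,0,0.05,8,0],
  [8.5,0,0.05,10.5,0],
  [8.5,0,0.05,11.6,0],
  [8.5,0,0.05,11.6,0],
  [5.5,0,0.05,11.6,0],
  [5.5,0,0.05,11.6,0],
  [5.5,0,0.05,11.6,0],
  [5.5,0,0.05,11.6,0],
  [5.5,0,0.05,11.6,0],
  [5.5,0,0.05,11.6,0],
  [5.5,0,0.05,11.6,0],
], force=40)

```text
time: 5.2
tool_pos: [0.5292, -0.2128, 0.0475]
tcp_rot: [-0.04, 3.138, -0.003]
wrist_force: [-0.8, -2.1, 6.3]
width: 0.716
grip_force: 44.5
```

Emit:
step_arm([
  [5.5,0,0,-1.5,0],
  [5.5,0,0,-4,0],
  [5.5,0,0,-8,0],
  [5.5,0,0,-12,0],
  [5.5,-1,3,-16,0],
  [5.5,-2,7,-19,1],
  [5.5,-3,11,-22,2],
  [5.5,-4,15,-25,3],
  [5.5,-5,19,-28,4],
  [5.5,-5,23,-29,5],
  [5.5,-5,27,-29,6],
  [5.5,-5,31,-29,6],
  [5.5,-5,35,-29,6],
  [5.5,-5,38.5,-29,6],
  [5.5,-5,41,-29,6],
  [5.5,-5,41,-29,6],
  [5.5,-5,41,-29,6],
  [5.5,-5,41,-29,6],
])

```text
time: 7.0
tool_pos: [0.5668, 0.1986, 0.3354]
tcp_rot: [-0.125, -3.139, 0.001]
wrist_force: [0.5, 0.1, -1.0]
width: 0.716
grip_force: 46.3
```

Run:
```python
from workcell import bot
from h import *
st=bot.read_state();p,d=bot.read_camera("wrist");K,T=cam(bot,"wrist",st)
print(st["tool_pos"],st["tcp_rot"],st["q"],st["width"],st["grip_force"])
cv2.imwrite("pics/w2.png",p[:,:,::-1]);np.savez("pics/w2.npz",p=p,d=d,K=K,T=T)
p,d=bot.read_camera("top");np.savez("pics/top2.npz",p=p,d=d);K,T=cam(bot,"top");P=cloud(K,T,d)
m=(P[...,2]>.075)&(P[...,2]<.13)&(P[...,0]>.5)&(P[...,0]<.66)&(P[...,1]>-.25)&(P[...,1]<-.17)
print("feeder cells x range",np.percentile(P[m][:,0],[1,99]))
```

```text
[0.5668 0.1986 0.3354] [-0.1251 -3.1388  0.0009] [ 0.2959  0.0774  1.6311 -0.0005  1.4335 -1.1952] 0.7159881153830027 46.31650507450104
feeder cells x range [0.5096 0.6586]
```

View pics/w2.png

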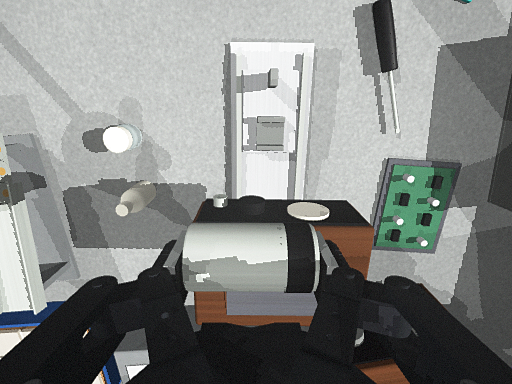

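The cell is held. The wrist view shows the tester: base from (228,42) to (312,42), grip tab at (273,77), the saddle at (268,133), meter head front edge at row ~200. Measure by depth.

Run:
```python
from workcell import bot
from h import *
f=np.load("pics/w2.npz");d,K,T,p=f["d"],f["K"],f["T"],f["p"]
P=cloud(K,T,d);v,u=np.mgrid[:384,:512]
# base/guide outer edges
w=(v>40)&(v<195)&(u>215)&(u<325)
for r in range(46,196,15):
    z=P[r,222:322,2]; print(r,"z>4mm y:",P[r,222:322,1][z>.004][[0,-1]],"guide z>13:",[ (round(float(P[r,222+i,0]),4),round(float(P[r,222+i,1]),4)) for i in np.where((z>.0155))[0]][::4])
# tab
m=w&(P[...,2]>.04)&(v<100);Q=P[m];print("tab",m.sum(),Q[:,2].max());t=Q[Q[:,2]>Q[:,2].max()-.004];print(t.mean(0),t.min(0),t.max(0),u[m].min(),u[m].max(),v[m].min(),v[m].max())
# saddle
m=w&(P[...,2]>.022)&(v>105)&(v<165);Q=P[m];print("saddle",m.sum(),Q.min(0),Q.max(0))
r=cv2.minAreaRect(Q[:,:2].astype(np.float32));print(r,cv2.boxPoints(r))
for c in (255,268,280): print([ (int(a),P[a,c].round(4).tolist()) for a in range(108,158,3)])
# lip
m=(P[...,2]>.15)&(P[...,2]<.26)&(v<225)&(v>190)&(u>190)&(u<375)
Q=P[m&(P[...,2]>.232)];print("headtop",Q.min(0),Q.max(0))
```

```text
46 z>4mm y: [0.1809 0.3076] guide z>13: [(0.4917, 0.2041)]
61 z>4mm y: [0.1787 0.3059] guide z>13: [(0.4281, 0.1869), (0.4287, 0.1931), (0.4365, 0.2931)]
76 z>4mm y: [0.1764 0.3042] guide z>13: [(0.4497, 0.1865), (0.4501, 0.1927), (0.4575, 0.2361), (0.4579, 0.2418), (0.4577, 0.2879), (0.4582, 0.2942)]
91 z>4mm y: [0.1742 0.3021] guide z>13: [(0.4717, 0.1844), (0.4721, 0.1907), (0.4801, 0.2906)]
106 z>4mm y: [0.1719 0.3   ] guide z>13: [(0.4944, 0.1822), (0.4949, 0.1886), (0.5027, 0.2869)]
121 z>4mm y: [0.1694 0.2986] guide z>13: [(0.5179, 0.18), (0.5184, 0.1866), (0.5193, 0.2139), (0.5198, 0.2202), (0.5203, 0.2264), (0.5208, 0.2327), (0.5214, 0.239), (0.5218, 0.2452), (0.5223, 0.2515), (0.5261, 0.2832)]
136 z>4mm y: [0.1669 0.296 ] guide z>13: [(0.5422, 0.1777), (0.544, 0.2109), (0.5444, 0.2174), (0.5448, 0.2239), (0.5453, 0.2304), (0.5459, 0.237), (0.5463, 0.2434), (0.5468, 0.25), (0.55, 0.2744), (0.5506, 0.2857)]
151 z>4mm y: [0.1661 0.2041] guide z>13: [(0.5673, 0.1753), (0.5716, 0.2279), (0.5758, 0.2821)]
166 z>4mm y: [0.1635 0.2901] guide z>13: [(0.5931, 0.1729), (0.6009, 0.2743
[... 1472 characters left out ...]
, [0.5666, 0.227, 0.035]), (153, [0.5765, 0.2281, 0.0074]), (156, [0.582, 0.2278, 0.0062])]
[(108, [0.5031, 0.2516, 0.0147]), (111, [0.5078, 0.2516, 0.0127]), (114, [0.5126, 0.2514, 0.0123]), (117, [0.516, 0.2486, 0.0379]), (120, [0.5205, 0.2484, 0.0382]), (123, [0.5262, 0.2496, 0.0239]), (126, [0.5307, 0.2491, 0.0269]), (129, [0.5355, 0.249, 0.0257]), (132, [0.5404, 0.2488, 0.0255]), (135, [0.5452, 0.2485, 0.0258]), (138, [0.5501, 0.2483, 0.0251]), (141, [0.5552, 0.2482, 0.0239]), (144, [0.5601, 0.248, 0.024]), (147, [0.563, 0.2465, 0.037]), (150, [0.5678, 0.2463, 0.0371]), (153, [0.5779, 0.2487, 0.009]), (156, [0.5833, 0.2486, 0.0079])]
headtop [0.5951 0.1428 0.232 ] [0.6127 0.3098 0.2365]
```

Run:
```python
from workcell import bot
from h import *
f=np.load("pics/w2.npz");d,K,T,p=f["d"],f["K"],f["T"],f["p"]
P=cloud(K,T,d);v,u=np.mgrid[:384,:512]
a=-np.deg2rad(4.95);ex=np.array([np.cos(a),np.sin(a)]);ey=np.array([-ex[1],ex[0]])
def st(m,n):
    Q=P[m];X=Q[:,:2]@ex;Y=Q[:,:2]@ey;lx=np.percentile(X,[2,98]);ly=np.percentile(Y,[2,98])
    c=ex*lx.mean()+ey*ly.mean();print(n,m.sum(),"len",np.diff(lx),np.diff(ly),"centre",c,"XY",lx.mean(),ly.mean(),"z",np.percentile(Q[:,2],[5,50,95]))
w=(u>235)&(u<300)
st(w&(v>108)&(v<158)&(P[...,2]>.020)&(P[...,2]<.05)&(u>246)&(u<294),"saddle")
st(w&(v>108)&(v<158)&(P[...,2]>.033)&(P[...,2]<.05)&(u>246)&(u<294),"ridges")
st(w&(v>55)&(v<100)&(P[...,2]>.03)&(P[...,2]<.08),"tab")
st(w&(v>55)&(v<100)&(P[...,2]>.057)&(P[...,2]<.08),"tabtop")
s=bot.read_state();M=R.from_rotvec(s["tcp_rot"]).as_matrix()
m=(P[...,2]>.225)&(P[...,2]<.26)&(v<225)&(v>190)&(u>190)&(u<375);print("lip X",np.percentile(P[m][:,:2]@ex,[0,1,5]))
print("ex",ex,"tool ->", M.T@np.array([.541,.23,.0]))
```

```text
saddle 928 len [0.0524] [0.0419] centre [0.5402 0.2322] XY 0.518155608089238 0.2779146895533853 z [0.0241 0.0261 0.0382]
ridges 290 len [0.0521] [0.0418] centre [0.5407 0.2321] XY 0.5186607451485536 0.2778441221574643 z [0.0354 0.0374 0.039 ]
tab 177 len [0.0235] [0.0112] centre [0.4589 0.2392] XY 0.43655615346131377 0.2779438177296198 z [0.0334 0.0612 0.0626]
tabtop 145 len [0.0224] [0.0105] centre [0.4584 0.2397] XY 0.4360166560022062 0.27831571559569424 z [0.06   0.0614 0.0628]
lip X [0.5784 0.5786 0.5799]
ex [ 0.9963 -0.0863] tool -> [-0.5207  0.2728 -0.0001]
```

Run:
```python
from workcell import bot
from h import *
from scipy.optimize import least_squares
f=np.load("pics/w2.npz");d=f["d"];K=f["K"];T=bot.calibration("wrist")["T_tool_cam"]
P=cloud(K,T,d)[220:292,195:282].reshape(-1,3)
P=P[(P[:,2]<0.0)&(P[:,2]>-.06)]
r=least_squares(lambda c:np.hypot(P[:,0]-c[0],P[:,2]-c[1])-.01675,[0,-.022],loss="soft_l1",f_scale=.001)
print(len(P),r.x,np.median(abs(r.fun)))
Q=cloud(K,T,d)[240:275,170:340].reshape(-1,3);Q=Q[(Q[:,2]<-.02)&(Q[:,2]>-.05)];print(np.percentile(Q[:,1],[0.5,99.5]))
s=bot.read_state();M=R.from_rotvec(s["tcp_rot"]).as_matrix();print(M)
tz=.0080+.03475
g=np.array([.5405,.2321,tz]); th=np.deg2rad(.4)
off=np.array([r.x[0],0,r.x[1]])
print("tcp target",g-M@off,"delta cm",M.T@(g-M@off-s["tool_pos"])*100)
```

```text
5958 [ 0.0021 -0.0219] 0.0003263697797606605
[-0.0369  0.0414]
[[-0.9967  0.0806 -0.    ]
 [ 0.0806  0.9967 -0.0003]
 [ 0.     -0.0003 -1.    ]]
tcp target [0.5425 0.2319 0.0209] delta cm [ 2.712   3.1659 31.4544]
```

Emit:
step_arm([
  [5.5,2.7,3.15,4,0.4],
  [5.5,2.7,3.15,9,0.4],
  [5.5,2.7,3.15,14,0.4],
  [5.5,2.7,3.15,18,0.4],
  [5.5,2.7,3.15,22,0.4],
  [5.5,2.7,3.15,25,0.4],
  [5.5,2.7,3.15,27,0.4],
  [5.5,2.7,3.15,27,0.4],
  [5.5,2.7,3.15,27,0.4],
])

```text
time: 8.0
tool_pos: [0.5429, 0.2322, 0.0655]
tcp_rot: [-0.137, -3.138, 0.0]
wrist_force: [0.7, -0.4, -0.1]
width: 0.716
grip_force: 46.3
```

Run:
```python
from workcell import bot
from h import *
s=bot.read_state();M=R.from_rotvec(s["tcp_rot"]).as_matrix()
print(s["tool_pos"],s["wrist_force"],s["width"],M[:2,0]);g=np.array([.5405,.2321,.04275])
print(M.T@(g-M@[.0021,0,-.0219]-s["tool_pos"])*100)
p,d=bot.read_camera("wrist");K,T=cam(bot,"wrist",s);np.savez("pics/w3.npz",p=p,d=d,K=K,T=T)
cv2.imwrite("pics/w3.png",p[:,:,::-1])
```

```text
[0.5429 0.2322 0.0655] [ 0.7477 -0.3681 -0.136 ] 0.7156413694096182 [-0.9962  0.0872]
[ 0.0288 -0.0338  4.4678]
```

View pics/w3.png

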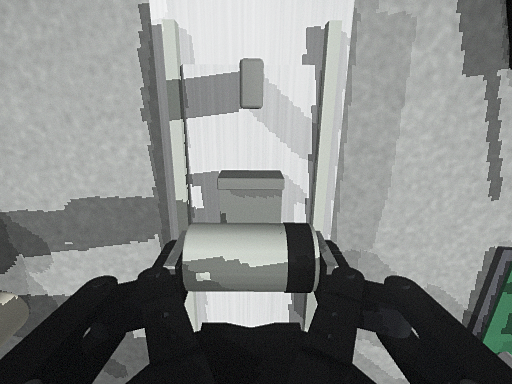

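Cell (185–320) is centred over the saddle (218–284, row 180). Lower it.

Emit:
step_arm([
  [5.5,0,0,1.5,0],
  [5.5,0,0,2.7,0],
  [5.5,0,0,3.5,0],
  [5.5,0,0,4,0],
  [5.5,0,0,4.2,0],
  [5.5,0,0,4.3,0],
  [5.5,0,0,4.3,0],
])

```text
time: 8.75
tool_pos: [0.5428, 0.233, 0.0224]
tcp_rot: [0.135, 3.138, 0.0]
wrist_force: [-0.5, 0.4, -1.2]
width: 0.71
grip_force: 46.3
```

Emit:
step_arm([
  [5.5,0,0,0.1,0],
  [5.5,0,0,0.15,0],
  [5.5,0,0,0.2,0],
  [5.5,0,0,0.2,0],
])

```text
time: 9.15
tool_pos: [0.5426, 0.2329, 0.0203]
tcp_rot: [0.135, 3.139, 0.0]
wrist_force: [-0.2, 0.4, -1.9]
width: 0.715
grip_force: 46.3
```

Emit:
step_arm([
  [5.5,0,0,0.05,0],
  [5.5,0,0,0.1,0],
  [5.5,0,0,0.1,0],
])

```text
time: 9.45
tool_pos: [0.5427, 0.2329, 0.0202]
tcp_rot: [0.135, 3.139, -0.0]
wrist_force: [-2.6, -1.1, 5.6]
width: 0.718
grip_force: 47.2
```

Emit:
step_arm([
  [6.3,0,0,0,0],
  [6.8,0,0,0,0],
  [7.6,0,0,0,0],
  [8.5,0,0,0,0],
  [8.5,0,0,0,0],
  [8.5,0,0,0,0],
  [8.5,0,0,-1.5,0],
  [8.5,0,0,-4,0],
  [8.5,0,0,-8,0],
  [8.5,0,0,-12,0],
  [8.5,0,0,-16,0],
  [8.5,0,0,-20,0],
  [8.5,0,0,-24,0],
  [8.5,0,0,-28,0],
  [8.5,0,0,-31,0],
  [8.5,0,0,-31,0],
])

```text
time: 11.05
tool_pos: [0.545, 0.2338, 0.3375]
tcp_rot: [0.135, 3.127, 0.008]
wrist_force: [0.5, 0.4, 0.9]
width: 0.998
grip_force: 0.0
```

Run:
```python
from workcell import bot
from h import *
s=bot.read_state();print(s["tool_pos"],s["q"])
p,d=bot.read_camera("wrist");K,T=cam(bot,"wrist",s);P=cloud(K,T,d)
cv2.imwrite("pics/w4.png",p[:,:,::-1])
a=-np.deg2rad(4.95);ex=np.array([np.cos(a),np.sin(a)]);ey=np.array([-ex[1],ex[0]])
X=P[...,:2]@ex;Y=P[...,:2]@ey;Z=P[...,2]
m=(X>.49)&(X<.55)&(abs(Y-.278)<.045)&(Z>.03)&(Z<.08);print("cell",m.sum(),np.percentile(X[m],[2,98]),np.percentile(Y[m],[2,98]),np.percentile(Z[m],98))
m=(X>.40)&(X<.48)&(abs(Y-.278)<.03)&(Z>.05)&(Z<.08);print("tab",m.sum(),X[m].mean(),Y[m].mean(),Z[m].mean())
```

```text
[0.545  0.2338 0.3375] [ 0.3633  0.0537  1.6527  0.      1.423  -1.1213]
cell 1113 [0.492  0.5434] [0.2506 0.3073] 0.05993395531322089
tab 141 0.43625541276265245 0.278419272899114 0.061274687266848024
```

View pics/w4.png

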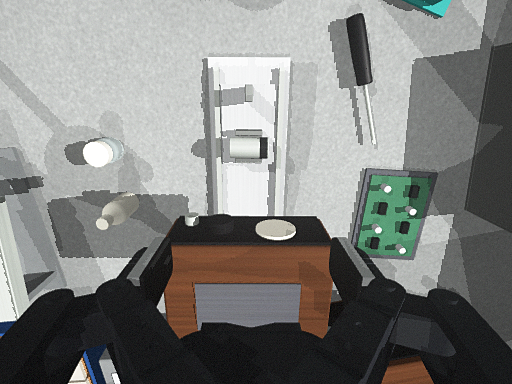

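Cell is seated at (248,148) in the saddle. Now I check whether the arm can be led to lean at its reach limit, since vertical won't fit under the head.

Emit:
step_arm([
  [0,0,0,-5,0],
  [0,0,0,-10,0],
  [0,0,0,-15,0],
  [0,0,0,-20,0],
  [0,0,0,-25,0],
  [0,0,0,-30,0],
  [0,0,0,-35,0],
  [0,0,0,-40,0],
  [0,0,0,-45,0],
  [0,0,0,-50,0],
  [0,0,0,-55,0],
  [0,0,0,-60,0],
])

```text
time: 12.3
tool_pos: [0.5067, 0.2174, 0.8198]
tcp_rot: [0.135, 3.12, 0.014]
wrist_force: [-0.5, -0.2, 0.2]
width: -0.004
grip_force: 0.0
```

Run:
```python
from workcell import bot
from h import *
s=bot.read_state();print(s["tool_pos"],s["q"]);print(R.from_rotvec(s["tcp_rot"]).as_matrix())
```

```text
[0.5067 0.2174 0.8198] [ 0.3595  0.3698  0.3134  0.0017  2.4375 -1.1237]
[[-0.9961  0.0861  0.0192]
 [ 0.0863  0.9962  0.0084]
 [-0.0184  0.01   -0.9998]]
```

Emit:
step_arm([
  [0,0,0,-5,0],
  [0,0,0,-10,0],
  [0,0,0,-15,0],
  [0,0,0,-20,0],
  [0,0,0,-25,0],
  [0,0,0,-30,0],
  [0,0,0,-35,0],
  [0,0,0,-40,0],
])

```text
time: 13.1
tool_pos: [0.4201, 0.1803, 0.8736]
tcp_rot: [0.134, 3.1, 0.029]
wrist_force: [0.3, 1.0, -0.3]
width: 0.002
grip_force: 0.0
```

Run:
```python
from workcell import bot
from h import *
s=bot.read_state();print(s["tool_pos"],s["q"]);print(R.from_rotvec(s["tcp_rot"]).as_matrix())
```

```text
[0.4201 0.1803 0.8736] [ 0.349   0.2624  0.3116  0.0042  2.5246 -1.132 ]
[[-0.9955  0.0857  0.0396]
 [ 0.0864  0.9961  0.017 ]
 [-0.038   0.0203 -0.9991]]
```

Emit:
step_arm([
  [0,0,0,5,0],
  [0,0,0,10,0],
  [0,0,0,15,0],
  [0,0,0,15,0],
  [0,0,0,15,0],
])

```text
time: 13.6
tool_pos: [0.426, 0.1829, 0.7169]
tcp_rot: [0.134, 3.111, 0.022]
wrist_force: [1.7, 0.2, -0.3]
width: 0.001
grip_force: 0.0
```

Run:
```python
from workcell import bot
from h import *
s=bot.read_state();print(s["tool_pos"],s["q"]);print(R.from_rotvec(s["tcp_rot"]).as_matrix())
```

```text
[0.426  0.1829 0.7169] [ 0.3499 -0.0529  1.0599  0.0028  2.104  -1.1332]
[[-0.9959  0.0859  0.0278]
 [ 0.0863  0.9962  0.0128]
 [-0.0266  0.0151 -0.9995]]
```

Emit:
step_arm([
  [0,-1,-5,-5,0],
  [0,-3,-10,-10,0],
  [0,-4,-15,-13,0],
  [0,-5,-19.4,-15,0],
  [0,-5,-19.4,-15,0],
  [0,0,-19.4,-19,0],
  [0,5,-19.4,-22,0],
  [0,10,-19.4,-25,0],
  [0,15,-19.4,-28,0],
  [0,20,-19.4,-31,0],
  [0,25,-19.4,-35,0],
  [0,30,-19.4,-40,0],
])

```text
time: 14.8
tool_pos: [0.2668, 0.008, 0.9481]
tcp_rot: [0.132, 3.017, 0.022]
wrist_force: [0.6, 0.3, 0.2]
width: 0.001
grip_force: 0.0
```

```bash
cat > s.py <<'E'
from workcell import bot
from h import *
s=bot.read_state();print(s["time"],s["tool_pos"],s["q"]);M=R.from_rotvec(s["tcp_rot"]).as_matrix();print(M)
z=M[:,2];print("lean deg",np.rad2deg(np.arccos(-z[2])),"azim",np.rad2deg(np.arctan2(z[1],z[0])),"y azim",np.rad2deg(np.arctan2(-M[0,1],M[1,1])))
E
python3 s.py
```

```text
14.8 [0.2668 0.008  0.9481] [-0.0894  0.0464  0.3109  0.0433  2.663  -1.5334]
[[-0.9888  0.0859  0.1219]
 [ 0.0876  0.9961  0.0091]
 [-0.1206  0.0197 -0.9925]]
lean deg 7.020143285958674 azim 4.260980366443434 y azim -4.926287091552375
```

Emit:
step_arm([
  [0,5,0,-2,0],
  [0,10,0,-4,0],
  [0,15,0,-6,0],
  [0,20,0,-8,0],
  [0,25,0,-10,0],
  [0,30,0,-12,0],
  [0,35,0,-14,0],
  [0,40,0,-16,0],
  [0,45,0,-18,0],
  [0,50,0,-20,0],
  [0,55,0,-22,0],
])

```text
time: 15.9
tool_pos: [0.1673, 0.1164, 0.9684]
tcp_rot: [0.124, 2.933, 0.089]
wrist_force: [0.0, -0.6, -1.0]
width: 0.001
grip_force: 0.0
```

```bash
python3 s.py
```

```text
15.9 [0.1673 0.1164 0.9684] [ 0.6168 -0.0374  0.3109 -0.1679  2.663  -1.0264]
[[-0.9756  0.0774  0.2056]
 [ 0.0898  0.9946  0.0514]
 [-0.2005  0.0686 -0.9773]]
lean deg 12.233138112922514 azim 14.033962044068923 y azim -4.451363642464072
```

```bash
cat >> s.py <<'E'
import sys
for a in sys.argv[1:]:
    t=np.array(eval(a),float);print(a,"-> tool cm",M.T@(t-s["tool_pos"])*100)
def dv(v): return M.T@np.array(v)*100
az=-.24;print("out45 1m",dv([np.cos(az)*.707,np.sin(az)*.707,.707]))
E
python3 s.py "[.637,-.133,.55]"
```

```text
15.9 [0.1673 0.1164 0.9684] [ 0.6168 -0.0374  0.3109 -0.1679  2.663  -1.0264]
[[-0.9756  0.0774  0.2056]
 [ 0.0898  0.9946  0.0514]
 [-0.2005  0.0686 -0.9773]]
lean deg 12.233138112922514 azim 14.033962044068923 y azim -4.451363642464072
[.637,-.133,.55] -> tool cm [-39.6685 -24.0357  49.264 ]
out45 1m [-82.6792  -6.5493 -55.8412]
```

Emit:
step_arm([
  [0,-2.8,-1.7,3.5,0],
  [0,-5.7,-3.4,7,0],
  [0,-8.5,-5.1,10.6,0],
  [0,-11.3,-6.9,14,0],
  [0,-14.2,-8.6,17.6,0],
  [0,-17,-10.3,21,0],
  [0,-19.8,-12,24.6,0],
  [0,-22.7,-13.7,28,0],
  [0,-25.5,-15.5,31.7,0],
  [0,-28.3,-17.2,35,0],
  [0,-31.2,-18.9,38.7,0],
  [0,-34,-20.6,42,0],
  [0,-36.8,-22.3,45.7,0],
  [0,-39.7,-24,49.3,0],
  [0,-39.7,-24,49.3,0],
  [0,-39.7,-24,49.3,0],
])

```text
time: 17.5
tool_pos: [0.6395, -0.134, 0.5497]
tcp_rot: [0.124, 2.934, 0.092]
wrist_force: [-0.2, 0.3, 0.9]
width: -0.001
grip_force: 0.0
```

```bash
python3 s.py
```

```text
17.5 [ 0.6395 -0.134   0.5497] [-0.3047  0.0706  1.2715  0.1129  1.6177 -1.7751]
[[-0.9757  0.0773  0.2048]
 [ 0.0901  0.9945  0.0535]
 [-0.1996  0.0707 -0.9773]]
lean deg 12.222427518244723 azim 14.645728647744068 y azim -4.4468224172287165
out45 1m [-82.63    -6.405  -55.9307]
```

Emit:
step_arm([
  [0,-4,-0.3,-2.8,0],
  [0,-8,-0.6,-5.6,0],
  [0,-12,-0.9,-8.4,0],
  [0,-16,-1.3,-11.2,0],
  [0,-20,-1.6,-14,0],
  [0,-24,-1.9,-16.8,0],
  [0,-28,-2.2,-19.6,0],
  [0,-32,-2.5,-22.4,0],
  [0,-36,-2.8,-25.2,0],
  [0,-40,-3.2,-28,0],
  [0,-45,-3.5,-30.8,0],
  [0,-50,-3.8,-33.6,0],
  [0,-55,-4.1,-36.4,0],
  [0,-60,-4.5,-39.2,0],
  [0,-65,-4.8,-42,0],
  [0,-70,-5.2,-45,0],
  [0,-75,-5.6,-48,0],
  [0,-80,-6,-51,0],
])

```text
time: 19.3
tool_pos: [0.7962, -0.167, 0.6874]
tcp_rot: [0.125, 2.891, 0.082]
wrist_force: [-0.8, -0.3, -0.9]
width: -0.001
grip_force: 0.0
```

```bash
python3 s.py
```

```text
19.3 [ 0.7962 -0.167   0.6874] [-0.2856  0.595   0.3109  0.1248  2.0063 -1.7043]
[[-0.9662  0.078   0.2458]
 [ 0.0919  0.9947  0.0454]
 [-0.241   0.0665 -0.9682]]
lean deg 14.478107783828566 azim 10.469864484559906 y azim -4.484651316345152
out45 1m [-84.9334  -6.6588 -52.3351]
```

Emit:
step_arm([
  [0,-5,-0.4,-3,0],
  [0,-10,-0.8,-6,0],
  [0,-15,-1.2,-9,0],
])

```text
time: 19.6
tool_pos: [0.8075, -0.1689, 0.6931]
tcp_rot: [0.126, 2.851, 0.074]
wrist_force: [-0.4, -0.4, -0.4]
width: 0.001
grip_force: 0.0
```

Emit:
step_arm([
  [0,-5,-0.4,-3,0],
  [0,-10,-0.8,-6,0],
  [0,-15,-1.2,-9,0],
])

```text
time: 19.9
tool_pos: [0.8165, -0.1707, 0.701]
tcp_rot: [0.127, 2.812, 0.066]
wrist_force: [0.2, 0.6, 0.3]
width: 0.003
grip_force: 0.0
```

Emit:
step_arm([
  [0,-15,-1.2,-8,0],
  [0,-15,-1.2,-8,0],
])

```text
time: 20.1
tool_pos: [0.8267, -0.1728, 0.7086]
tcp_rot: [0.127, 2.771, 0.058]
wrist_force: [-0.3, 0.5, 0.4]
width: -0.001
grip_force: 0.0
```

Emit:
step_arm([
  [0,-15,-1.2,-8,0],
])

```text
time: 20.2
tool_pos: [0.8337, -0.1745, 0.7154]
tcp_rot: [0.128, 2.74, 0.052]
wrist_force: [0.5, -0.9, -0.5]
width: -0.002
grip_force: 0.0
```

```bash
python3 s.py
```

```text
20.2 [ 0.8337 -0.1745  0.7154] [-0.2879  0.579   0.3108  0.1343  1.8691 -1.7009]
[[-0.9175  0.0822  0.3891]
 [ 0.0969  0.9951  0.0183]
 [-0.3857  0.0545 -0.921 ]]
lean deg 22.926723128821155 azim 2.6863883264674486 y azim -4.721823031316488
out45 1m [-91.9081  -7.229  -38.6992]
```

Emit:
step_arm([
  [0,-15,-1.2,-6,0],
])

```text
time: 20.3
tool_pos: [0.8428, -0.1763, 0.7223]
tcp_rot: [0.128, 2.704, 0.045]
wrist_force: [0.2, -0.6, 0.5]
width: -0.002
grip_force: 0.0
```

Emit:
step_arm([
  [0,-15,-1.2,-6,0],
])

```text
time: 20.4
tool_pos: [0.8515, -0.1781, 0.7287]
tcp_rot: [0.129, 2.671, 0.039]
wrist_force: [0.3, -0.2, -0.7]
width: -0.002
grip_force: 0.0
```

Emit:
step_arm([
  [0,-15,-1.2,-5,0],
])

```text
time: 20.5
tool_pos: [0.8609, -0.18, 0.7351]
tcp_rot: [0.129, 2.637, 0.033]
wrist_force: [-0.1, 0.4, 0.7]
width: 0.002
grip_force: 0.0
```

Emit:
step_arm([
  [0,-15,-1.2,-5,0],
])

```text
time: 20.6
tool_pos: [0.8696, -0.182, 0.7421]
tcp_rot: [0.13, 2.604, 0.027]
wrist_force: [-0.6, 0.5, -1.1]
width: -0.002
grip_force: 0.0
```

Emit:
step_arm([
  [0,-15,-1.2,-4,0],
])

```text
time: 20.7
tool_pos: [0.8789, -0.1839, 0.749]
tcp_rot: [0.13, 2.569, 0.02]
wrist_force: [0.3, -1.0, 1.0]
width: -0.0
grip_force: 0.0
```

Emit:
step_arm([
  [0,-15,-1.2,-4,0],
])

```text
time: 20.8
tool_pos: [0.8876, -0.1859, 0.7564]
tcp_rot: [0.13, 2.536, 0.015]
wrist_force: [-0.0, 0.3, -0.4]
width: 0.003
grip_force: 0.0
```

Emit:
step_arm([
  [0,-15,-1.2,-3,0],
])

```text
time: 20.9
tool_pos: [0.8969, -0.1879, 0.7638]
tcp_rot: [0.131, 2.501, 0.008]
wrist_force: [-0.4, 0.9, 0.5]
width: -0.001
grip_force: 0.0
```

```bash
python3 s.py
```

```text
20.9 [ 0.8969 -0.1879  0.7638] [-0.2889  0.5684  0.3109  0.1463  1.6388 -1.6982]
[[-0.7987  0.092   0.5946]
 [ 0.096   0.9951 -0.025 ]
 [-0.594   0.0371 -0.8036]]
lean deg 36.52107002139373 azim -2.406740893079641 y azim -5.281020123703134
out45 1m [-98.4589  -7.7828 -15.5644]
```

Emit:
step_arm([
  [0,-15,-1.2,-2,0],
])

```text
time: 21.0
tool_pos: [0.9076, -0.19, 0.7702]
tcp_rot: [0.131, 2.466, 0.003]
wrist_force: [-0.6, -0.1, -0.2]
width: -0.002
grip_force: 0.0
```

Emit:
step_arm([
  [0,-15,-1.2,-2,0],
])

```text
time: 21.1
tool_pos: [0.9173, -0.1921, 0.7771]
tcp_rot: [0.131, 2.432, -0.003]
wrist_force: [-0.2, -1.2, -1.1]
width: 0.001
grip_force: 0.0
```

```bash
python3 s.py
python3 - <<'E'
from h import *
from scipy.optimize import least_squares
D=[([-1.3379,.2647,1.6053,1.2737],[.1798,-.6499,.2301]),([-.3951,.0607,1.729,1.3529],[.5477,-.2017,.2908]),([-.4294,.1179,1.9099,1.1137],[.5265,-.2138,.1615]),
([.2959,.0774,1.6311,1.4335],[.5668,.1986,.3354]),([.3633,.0537,1.6527,1.423],[.545,.2338,.3375]),([.3595,.3698,.3134,2.4375],[.5067,.2174,.8198]),([.349,.2624,.3116,2.5246],[.4201,.1803,.8736]),([-.0894,.0464,.3109,2.663],[.2668,.008,.9481]),([-.2889,.5684,.3109,1.6388],[.8969,-.1879,.7638])]
def f(p):
    a2,a3,b3,L,d,r0=p;e=[]
    for q,t in D:
        r=t[0]*np.cos(q[0])+t[1]*np.sin(q[0]);A=q[1]+q[2];S=A+q[3]
        e+=[a2*np.sin(q[1])+a3*np.sin(A)+b3*np.cos(A)+L*np.sin(S)+r0-r,a2*np.cos(q[1])+a3*np.cos(A)-b3*np.sin(A)+L*np.cos(S)+d-t[2]]
    return e
s=least_squares(f,[.43,.39,0,.27,.16,0]);p=s.x;print(p,abs(s.fun).max())
a2,a3,b3,L,d,r0=p
for name,t,phi in [("pre",(.4076,.2438,.04),.68),("start",(.438,.241,.04),.68),("home",(.614,.226,.04),.68)]:
    t=np.array(t);wr=t-L*np.array([np.sin(phi)*.9963,-np.sin(phi)*.0863,-np.cos(phi)]);
    rr=np.hypot(*wr[:2])-r0;zz=wr[2]-d;D2=np.hypot(rr,zz);l3=np.hypot(a3,b3)
    print(name,"wrist r,z",rr,wr[2],"q3~",np.arccos((D2**2-a2**2-l3**2)/(2*a2*l3))-np.arctan2(b3,a3)*0)
E
```

```text
21.1 [ 0.9173 -0.1921  0.7771] [-0.2882  0.5707  0.3109  0.1491  1.5672 -1.6979]
[[-0.7558  0.0955  0.6478]
 [ 0.0939  0.9949 -0.0371]
 [-0.6481  0.0328 -0.7609]]
lean deg 40.45778140526768 azim -3.281998668509626 y azim -5.484051406696102
out45 1m [-99.2979  -7.8447  -8.6819]
[0.5076 0.5664 0.0016 0.3475 0.2562 0.0004] 0.0018925047951885432
pre wrist r,z 0.3237073433957208 0.3101776644710482 q3~ 2.529963689676171
start wrist r,z 0.34026625126099785 0.3101776644710482 q3~ 2.4974129347150593
home wrist r,z 0.4654414202874696 0.3101776644710482 q3~ 2.244895868858352
```

```bash
python3 s.py "[.47,.0,.25]" "s['tool_pos']+[-.07,0,-.07]" | tail -3
```

```text
[.47,.0,.25] -> tool cm [69.7689 13.1146 10.4106]
s['tool_pos']+[-.07,0,-.07] -> tool cm [ 9.8269 -0.8979  0.7914]
out45 1m [-99.2979  -7.8447  -8.6819]
```

Emit:
step_arm([
  [0,5,0.9,0.7,0],
  [0,9.7,1.8,1.5,0],
  [0,14.5,2.7,2.2,0],
  [0,19.4,3.6,2.9,0],
  [0,24.2,4.6,3.6,0],
  [0,29,5.5,4.3,0],
  [0,34,6.4,5,0],
  [0,38.7,7.3,5.8,0],
  [0,43.5,8.2,6.5,0],
  [0,48.4,9.1,7.2,0],
  [0,53.2,10,8,0],
  [0,58,10.9,8.7,0],
  [0,63,11.8,9.4,0],
  [0,67.7,12.7,10,0],
  [0,69.8,13.1,10.4,0],
  [0,69.8,13.1,10.4,0],
  [0,69.8,13.1,10.4,0],
])

```text
time: 22.8
tool_pos: [0.467, 0.0008, 0.2504]
tcp_rot: [0.13, 2.434, -0.002]
wrist_force: [1.5, -0.2, 1.3]
width: 0.002
grip_force: 0.0
```

```bash
python3 s.py
```

```text
22.8 [0.467  0.0008 0.2504] [-0.0484 -0.639   2.4707 -0.0078  0.6057 -1.5079]
[[-0.7571  0.0941  0.6465]
 [ 0.0931  0.995  -0.0357]
 [-0.6466  0.0332 -0.7621]]
lean deg 40.3525443136645 azim -3.1635888383713042 y azim -5.401770774103886
out45 1m [-99.2747  -7.9158  -8.8806]
```

Emit:
step_arm([
  [0,5,-0.4,0.4,0],
  [0,10,-0.8,0.7,0],
])

```text
time: 23.0
tool_pos: [0.4208, 0.003, 0.2104]
tcp_rot: [0.136, 2.467, -0.006]
wrist_force: [-1.2, 0.0, 0.0]
width: 0.007
grip_force: 0.0
```

Emit:
step_arm([
  [0,10,-0.8,0,0],
])

```text
time: 23.1
tool_pos: [0.4079, 0.0063, 0.2108]
tcp_rot: [0.139, 2.497, -0.011]
wrist_force: [0.6, 1.3, 0.7]
width: -0.001
grip_force: 0.0
```

Emit:
step_arm([
  [0,10,-0.8,0,0],
])

```text
time: 23.2
tool_pos: [0.3913, 0.0103, 0.2114]
tcp_rot: [0.143, 2.528, -0.015]
wrist_force: [0.7, -0.3, 0.3]
width: 0.002
grip_force: 0.0
```

```bash
python3 s.py
```

```text
23.2 [0.3913 0.0103 0.2114] [ 0.0027 -0.782   2.5614 -0.0655  0.7551 -1.4215]
[[-0.8141  0.1061  0.5709]
 [ 0.0992  0.9941 -0.0433]
 [-0.5722  0.0213 -0.8199]]
lean deg 34.929376788109494 azim -4.339981185104331 y azim -6.092116546793176
out45 1m [-98.0274  -7.911  -18.0284]
```

Emit:
step_arm([
  [0,10,-0.8,0,0],
])

```text
time: 23.3
tool_pos: [0.3714, 0.0152, 0.213]
tcp_rot: [0.147, 2.559, -0.021]
wrist_force: [0.2, 0.1, 0.6]
width: 0.002
grip_force: 0.0
```

```bash
python3 s.py "[.4076,.2438,.15]" "[.4076,.2438,.035]"
```

```text
23.3 [0.3714 0.0152 0.213 ] [ 0.0343 -0.8216  2.5609 -0.0878  0.8292 -1.3816]
[[-0.8315  0.1095  0.5446]
 [ 0.1008  0.9938 -0.046 ]
 [-0.5463  0.0167 -0.8374]]
lean deg 33.13299206126261 azim -4.826643590462874 y azim -6.28858105330484
[.4076,.2438,.15] -> tool cm [ 2.7409 23.0136  6.1946]
[.4076,.2438,.035] -> tool cm [ 9.0237 22.8221 15.8247]
out45 1m [-97.4203  -8.0038 -21.0288]
```

Emit:
step_arm([
  [0,0.5,4,1,0],
  [0,1,8,2,-0.5],
  [0,1.4,12,3,-1],
  [0,1.8,16,4,-1.2],
  [0,2.3,20,5,-1.2],
  [0,2.7,23,6.2,-1.2],
  [0,2.7,23,6.2,-1.2],
  [0,2.7,23,6.2,-1.2],
  [0,2.7,23,6.2,-1.2],
])

```text
time: 24.2
tool_pos: [0.4057, 0.2447, 0.1457]
tcp_rot: [0.121, 2.566, -0.026]
wrist_force: [-0.0, -0.6, 0.5]
width: -0.004
grip_force: 0.0
```

```bash
python3 s.py "[.4076,.2438,.035]" "[.614,.226,.035]"
python3 - <<'E'
from workcell import bot
from h import *
s=bot.read_state();p,d=bot.read_camera("wrist");K,T=cam(bot,"wrist",s);P=cloud(K,T,d)
cv2.imwrite("pics/w5.png",p[:,:,::-1])
p,d=bot.read_camera("top");K,T=cam(bot,"top");P=cloud(K,T,d)
cv2.imwrite("pics/t5.png",cv2.resize(p[110:260,160:360,::-1],None,fx=4,fy=4,interpolation=cv2.INTER_CUBIC))
E
```

```text
24.2 [0.4057 0.2447 0.1457] [ 0.8    -0.2717  2.4134 -0.6767  0.7312 -0.2242]
[[-0.8364  0.0919  0.5403]
 [ 0.0811  0.9957 -0.0439]
 [-0.5421  0.0071 -0.8403]]
lean deg 32.828212512130264 azim -4.64232553747925 y azim -5.275119017066954
[.4076,.2438,.035] -> tool cm [ 5.8331 -0.153   9.4099]
[.614,.226,.035] -> tool cm [-11.5747  -0.0279  20.6406]
out45 1m [-97.1268  -9.9167 -21.5645]
```

View pics/t5.png

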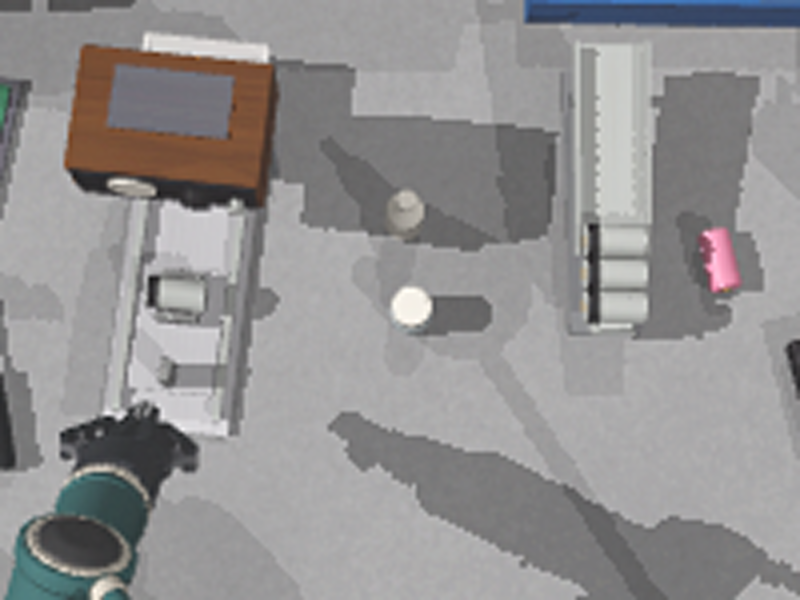

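Top view: three remaining cells rolled to the stop, cell lies across the tray at (180,295), gripper leaning behind the tab (165,372). Check the wrist joints along the push path.

```bash
cat > ik.py <<'E'
from workcell import bot
from h import *
s=bot.read_state();t=R.from_rotvec(s["tcp_rot"]).as_matrix()[:,2]
a2,a3,L,d,off=.5076,.5664,.3475,.2562,.025
a=-np.deg2rad(4.95);ex=np.array([np.cos(a),np.sin(a)]);ey=np.array([-ex[1],ex[0]])
def ik(p,t=t):
    w=p-L*t; q1=np.arctan2(w[1],w[0])-np.arcsin(off/np.hypot(w[0],w[1])); r=np.sqrt(w[0]**2+w[1]**2-off**2);z=w[2]-d;D=np.hypot(r,z)
    q3=np.arccos((D*D-a2*a2-a3*a3)/(2*a2*a3));q2=np.arctan2(r,z)-np.arccos((a2*a2+D*D-a3*a3)/(2*a2*D))
    A=q2+q3;c,sn=np.cos(q1),np.sin(q1)
    f=np.array([np.sin(A)*c,np.sin(A)*sn,np.cos(A)]);n=np.array([np.cos(A)*c,np.cos(A)*sn,-np.sin(A)]);l=np.array([-sn,c,0])
    return np.array([q1,q2,q3,np.arctan2(t@l,t@n),np.arccos(t@f)])
if __name__=="__main__":
    print(ik(s["tool_pos"]),s["q"])
    for z in (.03,.045):
        for X in (.385,.415,.45,.5,.55,.592):
            print(z,X,ik(np.r_[ex*X+ey*.278,z]))
E
python3 ik.py
```

```text
[ 0.7989 -0.2762  2.4207 -0.6784  0.7292] [ 0.7994 -0.2734  2.4157 -0.677   0.7311 -0.2238]
0.03 0.385 [ 0.7938 -0.0311  2.4958 -1.0194  0.5107]
0.03 0.415 [ 0.7291  0.0054  2.4599 -1.0319  0.4757]
0.03 0.45 [ 0.6622  0.0496  2.414  -1.0376  0.4406]
0.03 0.5 [ 0.5806  0.1142  2.3419 -1.0275  0.4002]
0.03 0.55 [ 0.5127  0.1795  2.2632 -0.9951  0.3706]
0.03 0.592 [ 0.4643  0.2345  2.1926 -0.9511  0.3534]
0.045 0.385 [ 0.7938 -0.0686  2.4895 -0.956   0.5348]
0.045 0.415 [ 0.7291 -0.0304  2.4539 -0.9654  0.4984]
0.045 0.45 [ 0.6622  0.0156  2.4083 -0.9685  0.4619]
0.045 0.5 [ 0.5806  0.0828  2.3366 -0.9569  0.4203]
0.045 0.55 [ 0.5127  0.1506  2.2582 -0.9256  0.39  ]
0.045 0.592 [ 0.4643  0.2074  2.1879 -0.8847  0.3727]
```

Emit:
step_arm([
  [0,1.5,0,2.4,0.3],
  [0,3,-0.1,4.8,0.3],
  [0,4.3,-0.1,7,0.3],
  [0,5.3,-0.15,8.5,0.3],
  [0,5.8,-0.15,9.4,0.3],
  [0,5.8,-0.15,9.4,0.3],
  [0,5.8,-0.15,9.4,0.3],
])

```text
time: 25.0
tool_pos: [0.4064, 0.2423, 0.0339]
tcp_rot: [0.127, 2.567, -0.026]
wrist_force: [0.7, 0.0, 1.6]
width: -0.001
grip_force: 0.0
```

```bash
python3 s.py "[.439,.2411,.035]" "[.6137,.2260,.035]"
```

```text
25.0 [0.4064 0.2423 0.0339] [ 0.7937 -0.0439  2.4939 -0.9953  0.5192  0.1648]
[[-0.8366  0.0964  0.5392]
 [ 0.0854  0.9953 -0.0454]
 [-0.5411  0.0081 -0.841 ]]
lean deg 32.75937654586907 azim -4.80992748714178 y azim -5.53154053962035
[.439,.2411,.035] -> tool cm [-2.7928  0.1912  1.6704]
[.6137,.2260,.035] -> tool cm [-17.5379   0.3722  11.1589]
out45 1m [-97.143   -9.5344 -21.6634]
```

Emit:
step_arm([
  [0,-0.84,0.2,0.54,0],
  [0,-1.68,0.2,1.08,0],
  [0,-2.2,0.2,1.4,0],
  [0,-2.6,0.2,1.67,0],
  [0,-3,0.2,1.93,0],
  [0,-3.4,0.2,2.2,0],
  [0,-4.2,0.2,2.7,0],
  [0,-5,0.2,3.2,0],
  [0,-5.9,0.25,3.8,0],
  [0,-6.7,0.25,4.3,0],
  [0,-7.6,0.25,4.9,0],
  [0,-8.4,0.25,5.4,0],
])

```text
time: 26.2
tool_pos: [0.5051, 0.2355, 0.0324]
tcp_rot: [0.125, 2.569, -0.027]
wrist_force: [-8.0, 0.3, 5.3]
width: -0.001
grip_force: 3.8
```

```bash
python3 s.py | head -1;  python3 - <<'E'
from workcell import bot
from h import *
s=bot.read_state();p,d=bot.read_camera("wrist");K,T=cam(bot,"wrist",s);P=cloud(K,T,d)
cv2.imwrite("pics/w6.png",p[:,:,::-1])
E
```

```text
26.2 [0.5051 0.2355 0.0324] [ 0.6069  0.0868  2.3624 -1.0063  0.4193  0.0153]
```

View pics/w6.png

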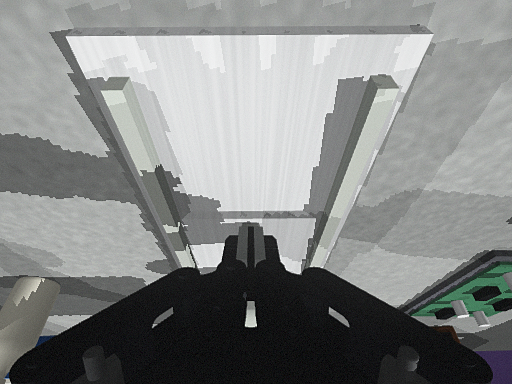

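Tray moves in front of the shut fingers (rear edge at row 214). Continue.

Emit:
step_arm([
  [0,-0.84,0,0.54,0],
  [0,-1.68,0,1.08,0],
  [0,-2.5,0.05,1.62,0],
  [0,-3.4,0.05,2.2,0],
  [0,-4.2,0.05,2.7,0],
  [0,-5,0.05,3.2,0],
  [0,-5.9,0.1,3.8,0],
  [0,-6.7,0.1,4.3,0],
  [0,-7.1,0.1,4.57,0],
  [0,-7.5,0.1,4.83,0],
  [0,-7.5,0.1,4.83,0],
])

```text
time: 27.35
tool_pos: [0.5942, 0.2279, 0.0323]
tcp_rot: [0.125, 2.569, -0.028]
wrist_force: [-0.7, 0.6, -0.2]
width: 0.007
grip_force: 0.2
```

```bash
cat > t.py <<'E'
from workcell import bot
from h import *
s=bot.read_state();a=-np.deg2rad(4.95);ex=np.array([np.cos(a),np.sin(a)]);ey=np.array([-ex[1],ex[0]])
print("TCP X,Y",s["tool_pos"][:2]@ex,s["tool_pos"][:2]@ey,s["wrist_force"],s["q"])
p,d=bot.read_camera("wrist");K,T=cam(bot,"wrist",s)
g=cv2.cvtColor(p,cv2.COLOR_RGB2GRAY).astype(int)
for c in (230,285,300):
    col=g[190:235,c];r=190+np.argmin(col);print("col",c,"darkest row",r,"rear edge X at z=.011",plane(K,T,[[c,r]],.011)[0,:2]@ex)
cv2.imwrite("pics/last.png",p[:,:,::-1])
E
python3 t.py
```

```text
TCP X,Y 0.5723139463453522 0.2783038215515993 [-0.7017  0.576  -0.2183] [ 0.4871  0.2037  2.2222 -0.9478  0.3683 -0.147 ]
col 230 darkest row 213 rear edge X at z=.011 0.5754490894913106
col 285 darkest row 218 rear edge X at z=.011 0.5818629215877907
col 300 darkest row 216 rear edge X at z=.011 0.5797257234801803
```

Emit:
step_arm([
  [0,-0.4,0,0.26,0],
  [0,-0.8,0,0.52,0],
  [0,-1.1,0,0.71,0],
  [0,-1.4,0,0.9,0],
])

```text
time: 27.8
tool_pos: [0.6101, 0.2264, 0.0322]
tcp_rot: [0.125, 2.569, -0.028]
wrist_force: [-5.9, 1.3, 3.2]
width: -0.001
grip_force: 3.4
```

Emit:
step_arm([
  [0,-0.15,0,0.1,0],
  [0,-0.3,0,0.2,0],
])

```text
time: 28.0
tool_pos: [0.6136, 0.2261, 0.0322]
tcp_rot: [0.125, 2.569, -0.028]
wrist_force: [-7.7, 1.0, 3.6]
width: 0.0
grip_force: 3.6
```

```bash
python3 t.py
```

```text
TCP X,Y 0.5918245474559298 0.27822839559790025 [-7.6557  0.9713  3.5749] [ 0.4652  0.2292  2.1891 -0.925   0.3611 -0.1891]
col 230 darkest row 223 rear edge X at z=.011 0.606515057489794
col 285 darkest row 215 rear edge X at z=.011 0.597752215944141
col 300 darkest row 217 rear edge X at z=.011 0.6002424819723248
```

Emit:
step_arm([
  [0,-0.1,0,0.06,0],
  [0,-0.2,0,0.13,0],
])

```text
time: 28.25
tool_pos: [0.6159, 0.2259, 0.0322]
tcp_rot: [0.125, 2.569, -0.028]
wrist_force: [-6.6, 0.6, 4.9]
width: -0.001
grip_force: 3.6
```

Emit:
step_arm([
  [0,-0.1,0,0.06,0],
  [0,-0.2,0,0.13,0],
])

```text
time: 28.45
tool_pos: [0.6183, 0.2257, 0.0322]
tcp_rot: [0.125, 2.569, -0.028]
wrist_force: [-5.8, 0.6, 4.8]
width: 0.002
grip_force: 3.6
```

Emit:
step_arm([
  [0,-0.1,0,0.06,0],
  [0,-0.2,0,0.13,0],
])

```text
time: 28.65
tool_pos: [0.6201, 0.2255, 0.032]
tcp_rot: [0.125, 2.57, -0.028]
wrist_force: [-20.9, 2.5, 15.3]
width: 0.0
grip_force: 10.5
```

Emit:
step_arm([
  [0,-0.1,0,0.06,0],
  [0,-0.2,0,0.13,0],
])

```text
time: 28.85
tool_pos: [0.6204, 0.2254, 0.0319]
tcp_rot: [0.126, 2.571, -0.028]
wrist_force: [-39.4, 3.3, 29.1]
width: -0.002
grip_force: 19.6
```

```bash
python3 t.py
```

```text
TCP X,Y 0.5986599000882793 0.27807480331214013 [-39.4178   3.3146  29.0656] [ 0.4575  0.2388  2.1764 -0.911   0.3598 -0.2094]
col 230 darkest row 215 rear edge X at z=.011 0.6034031972863676
col 285 darkest row 212 rear edge X at z=.011 0.6007349498427192
col 300 darkest row 214 rear edge X at z=.011 0.6031404221414303
```

Firm contact at the end stop. Back off.

Emit:
step_arm([
  [0,0.8,0,-0.5,0],
  [0,2.5,0,-1.6,0],
  [0,5,0,-3.2,0],
  [0,8,0,-5.2,0],
  [0,11,0,-7.1,0],
  [0,13.5,0,-8.7,0],
  [0,13.5,0,-8.7,0],
  [0,13.5,0,-8.7,0],
])

```text
time: 29.7
tool_pos: [0.464, 0.2412, 0.0333]
tcp_rot: [0.123, 2.568, -0.026]
wrist_force: [0.2, 0.3, 0.8]
width: -0.0
grip_force: 0.0
```

Run:
```python
from workcell import bot
from h import *
s=bot.read_state();print(s["tool_pos"],s["wrist_force"])
p,d=bot.read_camera("wrist");K,T=cam(bot,"wrist",s);P=cloud(K,T,d)
q,_=bot.read_camera("side");K2,T2=cam(bot,"side")
c=proj(K2,T2,[[.70,.21,.05]])[0].astype(int);print(c)
c1=q[max(c[1]-50,0):c[1]+50,c[0]-65:c[0]+65];c1=cv2.resize(c1,(390,300),interpolation=cv2.INTER_CUBIC)
cv2.imwrite("pics/w7.png",np.hstack([cv2.resize(p,(400,300)),c1])[:,:,::-1])
```

```text
[0.464  0.2412 0.0333] [0.245  0.3002 0.7937]
[277 149]
```

View pics/w7.png

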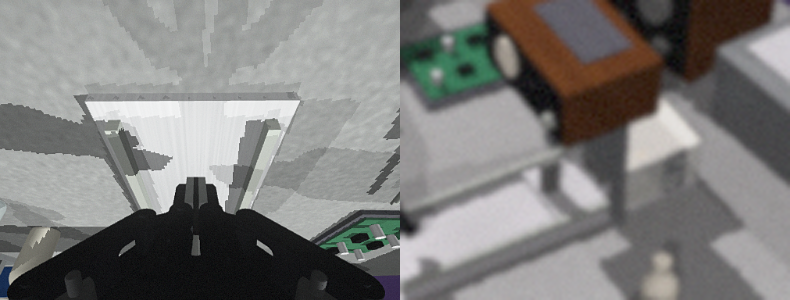

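Right half (side view): the tab stands before the gate at about (550,175) and the tray with the cell is through under it. The gripper is clear, so I hand in.

```bash
python3 -c "
from workcell import bot
print(bot.finish_job())"
```

```text
the job is handed in; nothing more can be done
None
```

I took the first cell from the feeder stop and set it in the tray pocket, then pushed the tray in until it met the end stop. I handed the job in at about 30 s of the 69 s; the seated cell was not visible once it was behind the gate, and the final push peaked at about 49 N at the wrist.

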